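Change the nozzle of the doughnut filler

TASK

Change the doughnut-filling machine over to its long nozzle. Pull the keeper fork up by its knob, draw the short nozzle off the spigot and lay it in the empty steel pan for washing; then take the long nozzle from the mat, turn it end for end, push its socket fully home on the spigot and press the keeper all the way down again to lock it. Do not drop a nozzle, and leave the wide-mouthed nozzle and the other things on the counter where they are.

Things in the scene. Friction and masses are not known exactly. Their poses are not given: they have to be found in the camera images.
- filler: fixed counter-top doughnut filler: white housing, round steel hopper (up to 340 mm high, begins 63 mm behind the front plate's face), front plate 108 mm wide, 63 to 167 mm high. Origin on the counter below the middle of that face; x points back into the machine, z up. A drip pan, 17 mm high, 120 mm wide, lies below the spigot from 12 to 178 mm in front of the plate.
- spigot (a point): centre of the spigot's root, 115 mm above the counter, in the face of the front plate, against which a nozzle's mouth seats when fully home; axes as filler. The round steel spigot points level out of the plate towards the filler's -x (the robot's side): 22.5 mm diameter for 48 mm, then a nose that tapers over 14 mm to 10 mm (tip 62 mm out).
- keeper (a joint): height of the dark forked keeper plate, m: 0 fully down, 0.048 fully up at its stop. Slides straight up and down, stays where it is left (about 3.5 N up, 1.5 N down). Down, its 36 mm slot straddles the barrel in front of the mouth's hexagon and locks it (play 4.5 mm); at 0.040 and more the hexagon passes below it. It cannot go down unless the nozzle is home.
- keeper_knob (a point): centre of the black upright round knob on the keeper, 20 mm diameter, 24 mm tall, free for 14 mm below it down to the fork's bar (76 mm wide across). Lies 17.5 mm in front of the plate's face, 173 mm above the counter when the keeper is down, and moves with it. The keeper's two guide bars stand 25 mm out from the plate, 36 to 47 mm either side of the axis, 80 to 160 mm high.
- short_nozzle: loose steel nozzle, 158 mm long, 0.14 to 0.23 kg, fitted on the spigot at the start (sags there by up to 0.05 rad). Origin at the middle of its open socket mouth, on its axis; x runs along the axis towards the tip, so on the spigot it points to the filler's -x. Same socket and barrel as the long one; ends in a stub 33 mm long, 19 mm diameter.
- short_grip (a point): point on the short nozzle's axis 88 mm from the mouth, in the barrel (30 mm diameter): gripped here across the barrel, the hand stays clear of the raised keeper
- short_tip (a point): end of the short nozzle's stub, on its axis, 158 mm from the mouth
- long_nozzle: loose steel nozzle, 225 mm long, 0.14 to 0.23 kg; origin and x as the short one's. Round barrel 30 mm diameter from 10 to 115 mm, hexagon collars 44 mm across flats at 0 to 10 and 115 to 125 mm, then a slender tip tube 14 mm diameter. Socket bore 24 mm, 70 mm deep. Lies level on its hexagons on the mat, axis 25 mm above the counter, mouth towards the robot, tip away; does not roll.
- long_grip (a point): point on the long nozzle's axis 88 mm from the mouth, in the barrel (30 mm diameter) and near its balance point: gripped here across the barrel, the hand stays clear of the raised keeper
- long_tip (a point): end of the long nozzle's tip tube, on its axis, 225 mm from the mouth
- wide_nozzle: loose spare steel nozzle, 172 mm long, with the same barrel and a short trumpet-shaped tip, 34 mm across the end; lies on the mat beside the long one, about 100 mm from it (either may be left or right). To be left alone.
- mat: black rubber mat, 280 x 190 x 3 mm, fixed on the counter to the left of the machine; origin at the centre of its underside, x along its long side
- pan: empty shallow steel pan, fixed on the counter to the right of the machine: inside 254 x 174 mm, floor 3 mm and rim 24 mm above the counter (rim flange to 276 x 198 mm); origin at the centre of its underside, x along its long side
- cookie_pack: bystander: stack of dark cookies in a tied bag, 70 mm wide, 84 mm tall, behind the mat; origin at the centre of its underside
- jar_berry: bystander: lidded preserve jar, 60 mm diameter, 72 mm tall, in front of the machine's drip pan; origin at the centre of its underside
- gift_box: bystander: small ribboned pastry box, 69 x 73 x 61 mm, to the right of the pan; origin at the centre of its underside

How it is judged (in metres and radians):
On the way, in this order (a step that is already met when the one before it is completed fails the run):
1. the keeper is pulled up clear of the nozzle (value of joint keeper above 0.03 m), for 0.1 s.
2. the short nozzle lies at rest in the pan (x of short_nozzle in the frame of pan between -0.135 and 0.135 m and y of short_nozzle in the frame of pan between -0.095 and 0.095 m and x of short_tip in the frame of pan between -0.135 and 0.135 m and y of short_tip in the frame of pan between -0.095 and 0.095 m and height (world z) of each of short_nozzle, short_tip below 0.034 m and linear speed of short_nozzle below 0.03 m/s), for 0.2 s.
3. the long nozzle, turned round, sits fully home on the spigot (x of long_nozzle in the frame of spigot above -0.006 m and y of long_nozzle in the frame of spigot between -0.005 and 0.005 m and z of long_nozzle in the frame of spigot between -0.005 and 0.005 m and x of long_tip in the frame of spigot below -0.2 m and angle between the x axis of long_nozzle and the x axis of spigot, either way round below 0.1 rad), for 0.1 s.
4. the keeper is pressed fully down over the long nozzle (value of joint keeper below 0.005 m), for 0.2 s.
At the end, for the whole second after the job is handed in: The long nozzle sits on the spigot, tip outwards, its mouth within 6 mm of the front plate, within 5 mm of the axis and within 0.1 rad of it; the keeper is down within 5 mm of its bottom position; the short nozzle lies at rest on the floor of the pan, both its ends inside the rim; nothing moves (all of step 2 and all of step 3 and value of joint keeper below 0.005 m and linear speed of long_nozzle below 0.03 m/s); the robot touches nothing.
It fails at once if a nozzle is dropped (falls freely from more than about 4 cm) ((linear speed of short_nozzle above 0.9 m/s and contact force between the fingers and short_nozzle below 0.05 N) or (linear speed of long_nozzle above 0.9 m/s and contact force between the fingers and long_nozzle below 0.05 N)).
It fails at once if the wide nozzle or a bystander is moved by more than 3 cm (distance of any of wide_nozzle, cookie_pack, jar_berry, gift_box from where it was at the start of the episode above 0.03 m).
It also fails if it takes over 72 s, if anything falls off the work surface, if the arm or the gripper's body presses on something with over 40 N, if the wrist force passes 120 N, or if a joint passes its speed limit or range.

ROBOT

A 6-joint arm with a two-finger parallel gripper is mounted at the origin on a cart in front of the work surface, level with it; the furniture and walls round the work are solid. World frame = base frame: x ahead of the robot, y to its left, z up, the work surface at z = 0. Lengths are in mm, angles in degrees, forces in N, time in s.
With the tool pointing down it reaches from about 350 to 850 mm from the base axis. Payload 8.1 kg.
Tool frame: the origin (TCP) lies at the very end of the fingers, on their centre line; the grasp point (between the pads) lies 19 mm behind it; z points along the fingers, y is the direction in which the jaws open and shut (so a half turn about z gives the same grasp; the last joint's range is limited). The gripper opens to 85 mm and grips with 20 to 120 N. Pads are 22 mm wide; open, the fingers measure 114 mm over their backs; the gripper's body (76 mm by 85 mm) begins 54 mm behind the grasp point. The pads swing forward as they close: fully open they stand 13 mm farther back than shut.
Start: joints at [59.45, 7.471, 85.268, -0, 87.261, -4.893], TCP at [259.77, 540.856, 231.292] pointing down, gripper open.
Joint ranges: [-169.43, 169.43], [-51.17, 129.36], [1.28, 143.12], [-76.62, 256.62], [0, 156.53], [-152.29, 152.29]. Speed limits (degrees/s): [136.94, 136.94, 159.86, 180, 180, 180].

INTERFACE

Orientations are given as [roll, pitch, yaw] about the fixed x, y, z axes, in that order (R = Rz(yaw) Ry(pitch) Rx(roll)).
In Python, from bench import sensors, viewer, job gives the robot as it stands.
- The arm moves only by the shell command python3 -m pendant 'ROWS' [FORCE]. ROWS is JSON, one flat list of numbers, 5 for each row, row after row: the shift along the world's x, y, z in mm, then the turn about the world's z in rad, then the finger opening in mm, from 0 to 85.4. In form: [x, y, z, twist, hand, x, y, z, twist, hand, ...]. A call has 1 to 12 rows; each row shifts and turns the pose as measured when the row begins; what a row does not reach is not made up. A row lasts 1/12 s, in which the tool goes at most 41.7 mm and 7.16 degrees, less where a joint would pass 70% of its speed; a pose out of reach is approached as far as the arm can. A call with a gripper value outside its range is refused whole. The fingers move at their own pace and stop on an object; FORCE is the grip in N (left out, the last holds). Time passes only in rows, so rows that do not move let the fingers close. It gives the time, the measured TCP pose, the force and the opening at its end, in the units of the state.
- sensors.sense(): the state, without advancing time (a new reading comes with each control period).
- viewer.snapshot(name): name is "scene" or "top" or "wrist"; returns a dict with "frame" (480x640x3 uint8, blue, green, red), "z_map" (480x640 float32, mm along the optical axis (not along the pixel's ray), 0 where there is no reading), "fx", "fy", "cx", "cy" (pixels), "view" (4x4, takes a point from world to camera coordinates). Camera axes: x right, y down, z forward; pixel columns grow to the right and rows downward; lengths in mm; the calibration is good to about 2 mm. A picture is of the moment at which its call begins.
- job.hand_in(): hands the job in, once; it reports no verdict.
The state is a dict: "time": time; "joint_pos": joint angles; "qd": joint speeds; "joint_efforts": joint torques, N m; "tool_pos": TCP position; "tcp_rot": TCP orientation; "ft_force": force on the tool from outside, world axes, zero at the start; "wrist_torque": the same for the moment, N m; "finger_gap": finger opening in mm.
Only numpy, scipy, OpenCV 4.12 (cv2) and the standard library are available. Lean on these libraries where they do the work, as an engineer would, in place of code of your own. Each camera call takes 0.05 s, during which the arm holds its last target.

## Working session

There is one attempt and no reset: what is moved stays moved. The work goes in short steps, Python scripts to look and compute and a shell command to move; the robot and the scene stay as the last step left them, time stands still between calls to the robot, and variables do not carry over. Pictures are saved under pics/ and viewed, and the job is handed in when it is done.

```bash
ls; mkdir -p pics; python3 - <<'E'
from bench import sensors, viewer
import cv2
print(sensors.sense())
for n in ["scene","top","wrist"]:
    s=viewer.snapshot(n); cv2.imwrite(f"pics/{n}0.png",s["frame"]); print(n,s["fx"],s["fy"],s["cx"],s["cy"]); print(s["view"].round(3).tolist())
E
```

```text
pics
{'time': 0.0, 'joint_pos': array([ 5.94518551e+01,  7.51606650e+00,  8.53308578e+01, -2.50323545e-04,
        8.72627638e+01, -4.89301329e+00]), 'qd': array([ 0.03608643,  0.04892424,  0.01849453,  0.02432092,  0.03703255,
       -0.00063112]), 'joint_efforts': array([-1.15652398e-03, -5.69394815e+01, -5.00551164e+01, -5.19425066e-04,
        1.50094862e-02,  1.85104113e-05]), 'tool_pos': array([259.46177046, 540.36578414, 230.2193322 ]), 'tcp_rot': array([-1.79890690e+02, -9.10678154e-03,  1.54344872e+02]), 'ft_force': array([ 0.3824001 ,  0.39718173, -0.3298702 ]), 'wrist_torque': array([-0.04170557,  0.0196734 ,  0.00300934]), 'finger_gap': 85.58095952553674}
scene 514.800800505395 514.800800505395 309.5085050849237 239.1165154983825
[[0.636, -0.771, 0.006, -434.656], [-0.513, -0.43, -0.743, 338.085], [0.576, 0.47, -0.669, 1183.342], [0.0, 0.0, 0.0, 1.0]]
top 519.9136863304566 519.9136863304566 322.72510342137525 241.87941616962664
[[0.058, -0.998, 0.003, -136.718], [-0.919, -0.055, -0.391, 548.702], [0.39, 0.02, -0.921, 1418.816], [0.0, 0.0, 0.0, 1.0]]
wrist 412.8760313846879 412.8760313846879 319.3496746845165 233.2912077776374
[[0.433, 0.901, -0.001, -599.078], [0.865, -0.416, 0.279, -36.217], [0.251, -0.122, -0.96, 379.264], [0.0, 0.0, 0.0, 1.0]]
```

View pics/scene0.png

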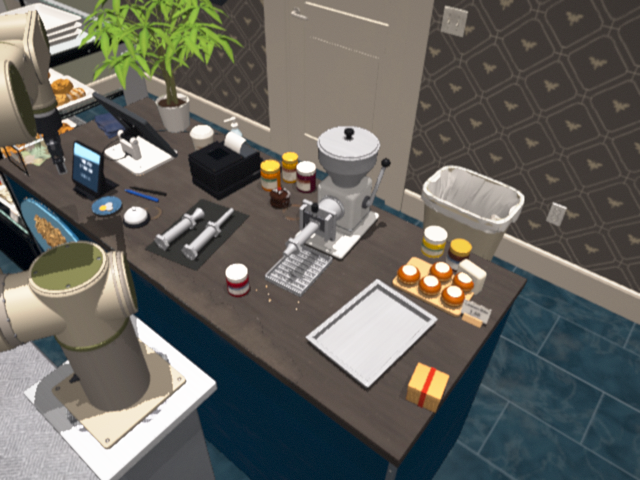

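View pics/top0.png

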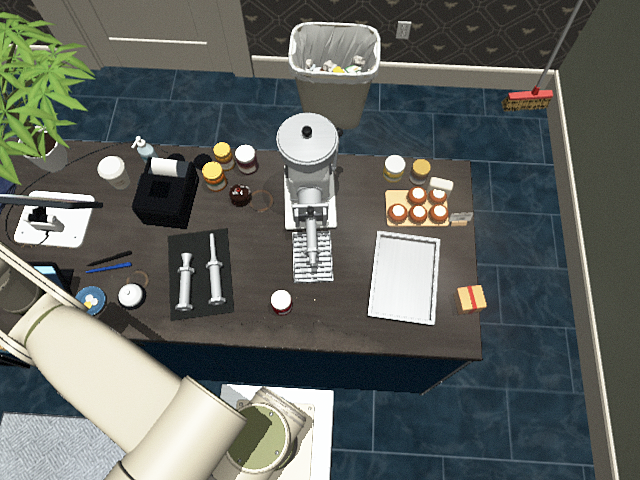

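View pics/wrist0.png

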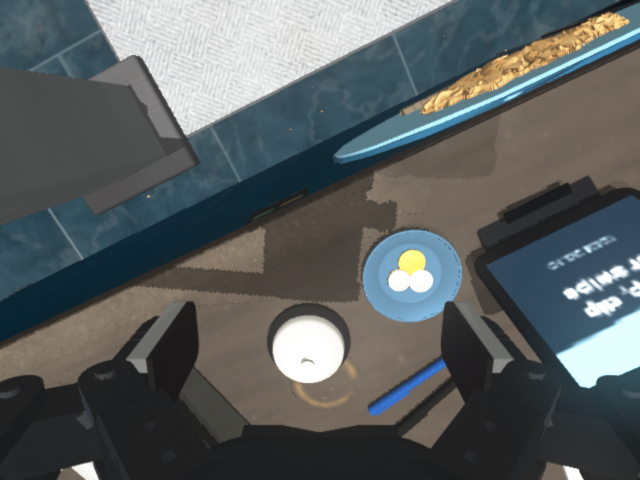

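```bash
cat > h.py <<'E'
import numpy as np, cv2
from bench import sensors, viewer
def pt(s,u,v,z=None):
    R=s["view"][:3,:3]; t=s["view"][:3,3]; c=-R.T@t
    d=R.T@np.array([(u-s["cx"])/s["fx"],(v-s["cy"])/s["fy"],1.0])
    if z is None: return c+d*s["z_map"][int(round(v)),int(round(u))]
    return c+d*(z-c[2])/d[2]
def cloud(s):
    v,u=np.mgrid[0:480,0:640]; z=s["z_map"]
    P=np.stack([(u-s["cx"])/s["fx"]*z,(v-s["cy"])/s["fy"]*z,z],-1)
    W=(P-s["view"][:3,3])@s["view"][:3,:3]; W[z<=0]=np.nan
    return W
def crop(s,u0,v0,u1,v1,k,name):
    cv2.imwrite("pics/"+name,cv2.resize(s["frame"][v0:v1,u0:u1],None,fx=k,fy=k,interpolation=cv2.INTER_CUBIC))
E
python3 - <<'E'
from h import *
s=viewer.snapshot("top"); np.savez("top0.npz",**s)
c=viewer.snapshot("scene"); np.savez("scene0.npz",**c)
crop(s,160,100,360,320,3,"t1.png" ) if 0 else crop(s,150,160,350,310,4,"t1.png")
crop(c,140,110,400,300,3,"s1.png")
W=cloud(s)
def mask_line(zlo,zhi,box):
    x0,x1,y0,y1=box
    m=(W[...,2]>zlo)&(W[...,2]<zhi)&(W[...,0]>x0)&(W[...,0]<x1)&(W[...,1]>y0)&(W[...,1]<y1)
    return m
for u,v in [(200,300),(212,268),(185,280),(312,240),(310,215),(282,300),(404,280),(372,290),(440,236),(372,318),(434,323)]:
    print(u,v,pt(s,u,v).round(0))
E
```

```text
200 300 [391. 259.  -2.]
212 268 [479. 226.  43.]
185 280 [437. 301.  44.]
312 240 [554. -73. 126.]
310 215 [620. -63. 155.]
282 300 [383.   3.  73.]
404 280 [ 491. -360.   -2.]
372 290 [ 444. -259.   25.]
440 236 [ 645. -474.    3.]
372 318 [ 365. -263.   -1.]
434 323 [ 353. -443.   27.]
```

View pics/t1.png

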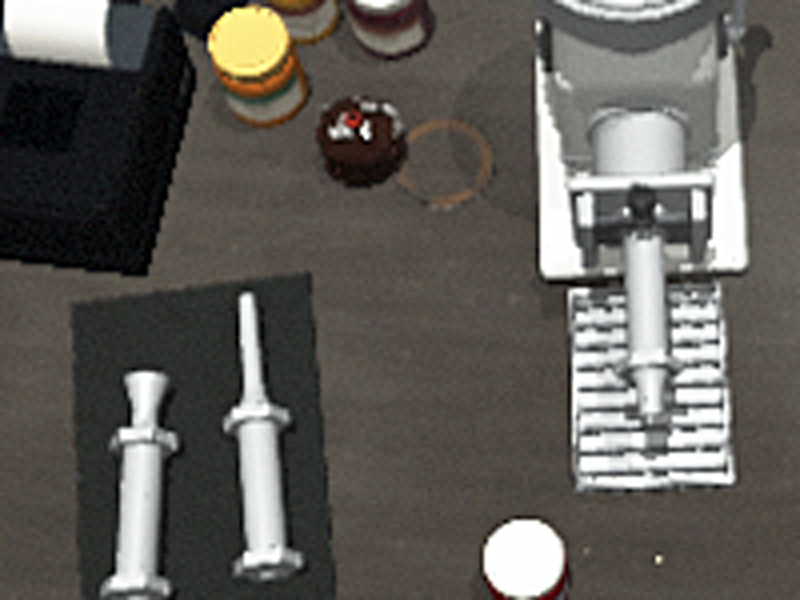

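View pics/s1.png

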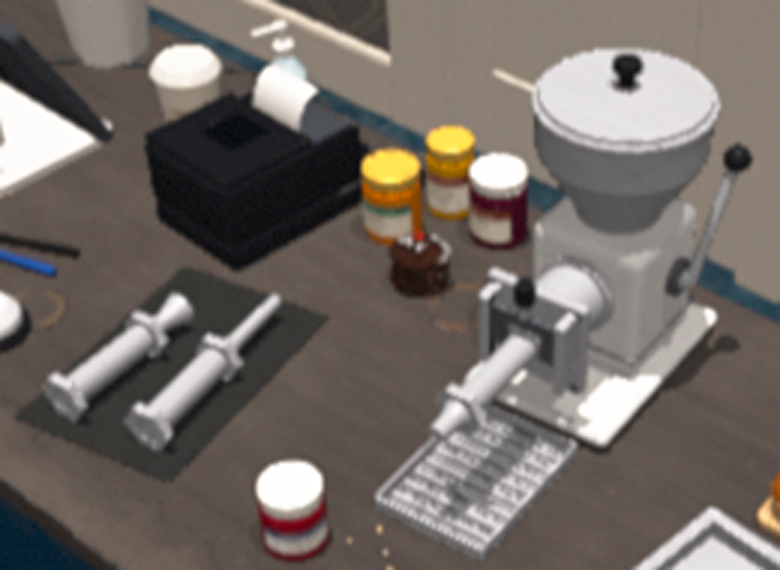

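```bash
python3 - <<'E'
from h import *
s=dict(np.load("top0.npz")); W=cloud(s)
c=dict(np.load("scene0.npz")); V=cloud(c)
def sl(W,box,zr,step=12):
    x0,x1,y0,y1=box
    P=W[(W[...,0]>x0)&(W[...,0]<x1)&(W[...,1]>y0)&(W[...,1]<y1)&(W[...,2]>zr[0])&(W[...,2]<zr[1])]
    for x in np.arange(x0,x1,step):
        q=P[(P[:,0]>=x)&(P[:,0]<x+step)]
        if len(q)>4: print(x,len(q),q[:,1].min().round(1),q[:,1].max().round(1),((q[:,1].min()+q[:,1].max())/2).round(1),q[:,2].max().round(1))
for n,w in (("top",W),("scene",V)):
    print("short",n); sl(w,(460,640,-110,-30),(80,220))
    print("long",n); sl(w,(360,620,180,262),(12,80))
    print("wide",n); sl(w,(360,620,264,350),(12,80))
    # front plate points: vertical face
E
```

```text
short top
484 37 -85.8 -68.0 -76.9 126.5
496 25 -85.1 -67.2 -76.1 126.2
508 64 -92.6 -51.8 -72.2 142.7
520 65 -98.3 -48.3 -73.3 141.2
532 33 -85.8 -59.0 -72.4 134.5
544 39 -85.1 -58.4 -71.8 132.2
556 43 -84.4 -54.1 -69.3 135.5
568 42 -80.6 -53.4 -67.0 135.6
580 33 -80.0 -52.8 -66.4 133.2
592 36 -79.1 -51.9 -65.5 133.7
604 41 -78.4 -51.1 -64.8 192.5
616 231 -109.7 -30.1 -69.9 196.8
628 62 -106.5 -36.0 -71.3 192.5
long top
372 58 183.0 227.5 205.2 53.6
384 44 180.6 223.8 202.2 53.1
396 43 190.7 236.1 213.4 45.0
408 41 185.8 252.1 218.9 46.7
420 38 197.0 223.9 210.5 45.7
432 41 197.8 229.2 213.5 45.0
444 38 202.3 250.1 226.2 46.0
456 38 204.2 232.8 218.5 45.3
468 38 205.6 237.5 221.6 45.5
480 51 209.6 248.2 228.9 49.1
492 57 191.9 249.7 220.8 51.6
504 22 205.0 255.6 230.3 43.8
516 21 222.7 238.3 230.5 41.7
528 16 228.8 243.5 236.1 34.5
540 21 210.1 246.2 228.1 39.3
552 19 198.9 247.2 223.0 38.9
564 14 237.1 248.0 242.5 38.0
576 15 239.2 255.5 247.4 42.6
588 16 207.0 256.6 231.8 33.1
wide top
360 43 274.1 317.9 296.0 50.8
372 41 284.4 312.6 298.5 45.1
384 44 285.1 315.0 300.1 47.9
396 41
[... 1115 characters left out ...]
504 10 214.1 231.2 222.6 36.0
516 14 220.1 238.9 229.5 31.5
528 14 224.5 240.1 232.3 32.5
540 15 228.6 242.2 235.4 34.9
552 11 232.6 242.8 237.7 32.4
564 16 234.7 245.1 239.9 33.2
576 12 234.6 249.0 241.8 33.1
588 11 237.4 252.2 244.8 32.7
wide scene
360 34 269.8 312.0 290.9 47.2
372 36 280.1 305.4 292.7 43.8
384 42 281.8 308.0 294.9 41.1
396 34 284.6 310.8 297.7 39.8
408 36 285.3 312.5 298.9 40.4
420 34 285.0 312.1 298.5 39.7
432 37 287.3 313.8 300.5 41.3
444 35 288.5 316.9 302.7 39.5
456 47 288.9 332.8 310.8 45.3
468 61 280.7 328.0 304.3 48.7
480 11 291.8 313.6 302.7 33.4
492 26 299.9 324.8 312.3 36.2
504 34 295.4 322.1 308.8 40.6
516 28 293.8 327.0 310.4 41.8
612 51 329.4 349.9 339.6 79.1
```

```bash
python3 - <<'E'
from h import *
s=dict(np.load("top0.npz")); c=dict(np.load("scene0.npz"))
crop(s,285,185,335,225,14,"t2.png"); crop(c,285,190,345,250,10,"s2.png")
E
```

```text
(no output)
```

View pics/t2.png

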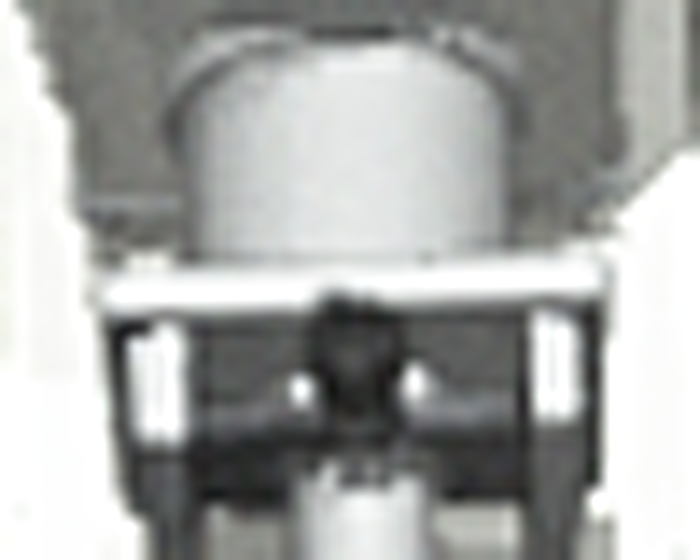

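View pics/s2.png

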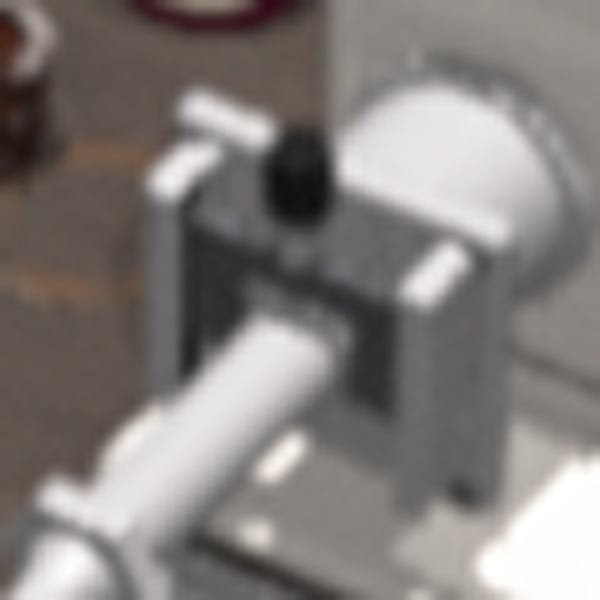

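```bash
cat >> h.py <<'E'
def tri(obs):
    A=np.zeros((3,3));b=np.zeros(3);L=[]
    for s,u,v in obs:
        R=s["view"][:3,:3];c=-R.T@s["view"][:3,3]
        d=R.T@np.array([(u-s["cx"])/s["fx"],(v-s["cy"])/s["fy"],1.0]);d/=np.linalg.norm(d)
        M=np.eye(3)-np.outer(d,d);A+=M;b+=M@c;L.append((c,d))
    X=np.linalg.solve(A,b)
    return X,[np.linalg.norm((np.eye(3)-np.outer(d,d))@(X-c)) for c,d in L]
E
python3 - <<'E'
from h import *
s=dict(np.load("top0.npz")); c=dict(np.load("scene0.npz"))
T=lambda x,y:(s,285+x/14,185+y/14)
S=lambda x,y:(c,285+x/10,190+y/10)
def p(n,a,b):
    X,e=tri([a,b]); print(n,X.round(1),np.round(e,1))
p("knob",T(358,355),S(299,178))
p("plateL",T(103,270),S(190,98))
p("plateR",T(603,258),S(512,222))
p("barL front outer",T(135,440),S(150,185))
p("barR front inner",T(535,415),S(405,295))
p("barL front inner",T(185,440),S(178,195))
for z in (167,):
  for x,y in ((103,308),(603,300)): print(pt(*T(x,y),z=z))
for x,y in ((135,440),(185,440),(533,415),(582,415)): print(pt(*T(x,y),z=160))
print(pt(*T(358,350),z=180), pt(*S(299,178),z=173))
E
```

```text
knob [625.7 -64.8 174.7] [0.1 0.1]
plateL [647.6  -9.1 162. ] [1.1 1.1]
plateR [ 656.1 -114.2  165.8] [0.4 0.4]
barL front outer [614.4 -19.5 155.1] [1.4 1.4]
barR front inner [ 625.2 -101.8  153.2] [0.6 0.6]
barL front inner [613.9 -30.1 157.3] [1.4 1.4]
[637.2599742  -10.80049299 167.        ]
[ 645.30828088 -114.48458776  167.        ]
[610.65061139 -19.25795548 160.        ]
[611.26719152 -29.60657767 160.        ]
[ 621.31027231 -101.31059146  160.        ]
[ 621.9157264  -111.47057776  160.        ]
[624.24300265 -65.06319161 180.        ] [627.24712918 -63.51492382 173.        ]
```

```bash
python3 -m pendant '[16,-35,3,0.11,85, 16,-35,3,0.11,85, 16,-35,3,0.11,85, 16,-35,3,0.11,85, 16,-35,3,0.11,85, 16,-35,3,0,85, 16,-35,3,0,85, 16,-35,3,0,85, 16,-35,3,0,85, 16,-35,3,0,85, 16,-35,3,0,85, 16,-35,3,0,85]' 30
```

```text
time: 1.25
tool_pos: [449.5, 108.4, 264.2]
tcp_rot: [-179.8, -0.1, -172.2]
ft_force: [0.7, 0.3, 0.1]
finger_gap: 85.2
```

```bash
python3 -m pendant '[20,-31,0,-0.02,85, 20,-31,0,-0.01,85, 20,-31,-1,0,85, 20,-31,-1,0,85, 20,-30,-1,0,85, 15,-20,0,0,85,0,0,0,0,85]'
python3 - <<'E'
from h import *
print(sensors.sense()["tool_pos"],sensors.sense()["tcp_rot"])
w=viewer.snapshot("wrist"); np.savez("w1.npz",**w); cv2.imwrite("pics/w1.png",w["frame"])
E
```

```text
time: 1.83
tool_pos: [569.8, -83.4, 262.2]
tcp_rot: [-179.6, 0.2, -174.5]
ft_force: [0.6, 0.2, 0.1]
finger_gap: 84.5
[569.8387662  -83.4360296  262.21134469] [-1.79626514e+02  1.65431807e-01 -1.74455511e+02]
```

View pics/w1.png

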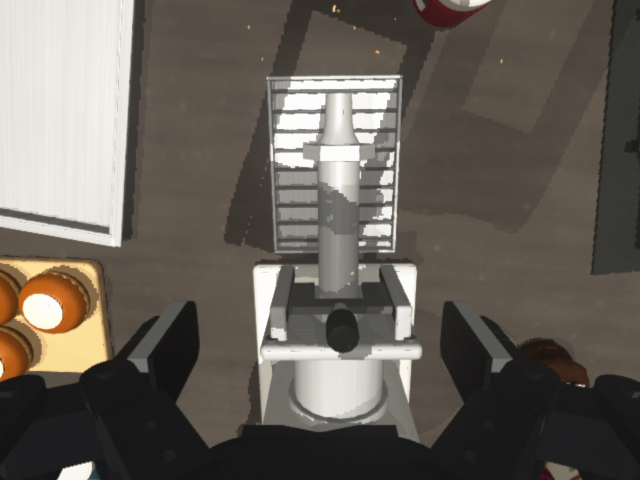

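```bash
python3 - <<'E'
from h import *
w=dict(np.load("w1.npz"))
g=cv2.cvtColor(w["frame"],cv2.COLOR_BGR2GRAY)
m=((g<45)*255).astype(np.uint8); sub=np.zeros_like(m); sub[295:356,322:366]=m[295:356,322:366]
n,l,st,ce=cv2.connectedComponentsWithStats(sub); i=1+np.argmax(st[1:,4]); print(st[i],ce[i])
crop(w,260,220,430,380,4,"w1c.png")
u,v=ce[i]; print("knob",pt(w,u,v,173),pt(w,u,v))
A=[]
for r in (170,200,230,260,280):
    row=g[r,300:380].astype(int); print(r,row[::2])
for (u,v) in ((262,345),(420,344)): print(pt(w,u,v,167))
E
```

```text
[ 326  309   33   43 1052] [341.70627376 329.89543726]
knob [628.8279739  -64.39806962 173.        ] [619.32184425 -66.25315069 189.98820969]
170 [ 87  86  87  87  92  93  93  92  92 124 155 176 191 199 206 218 230 233
 246 251 250 243 233 225 218 208 198 185 168 143 131 101  98  82  83  82
  83  83  82  82]
200 [151 149 148 150 150 148 142 143 134  89  93  99 103 123 128 117 112 109
 113 113 112 110 108 111 136 180 173 164 149 126 113 112 109 110 110 112
 112 112 132 135]
230 [145 145 144 145 146 148 147 147 143 107 109 117 126 126 131 129 117 107
 111 112 109 107 106 106 103 101  99  98  98  90 109 112 221 223 227 229
 227 225 224 225]
260 [ 51  53  53  52  51  51  51  51  51  74 109 117 125 127 131 134 141 142
 146 145 140 136 131 130 125 121 116 109  99  72  50  53  50  49  50  50
  49  50  51  49]
280 [181 179 179 178 178 179 176 176 176 145 108 117 126 130 131 134 141 140
 145 144 138 136 132 128 125 119 113 102  90 113 139 138 138 139 140 141
 140 140 139 138]
[ 648.38416682 -114.44907183  167.        ]
[637.35427155 -11.74047118 167.        ]
```

View pics/w1c.png

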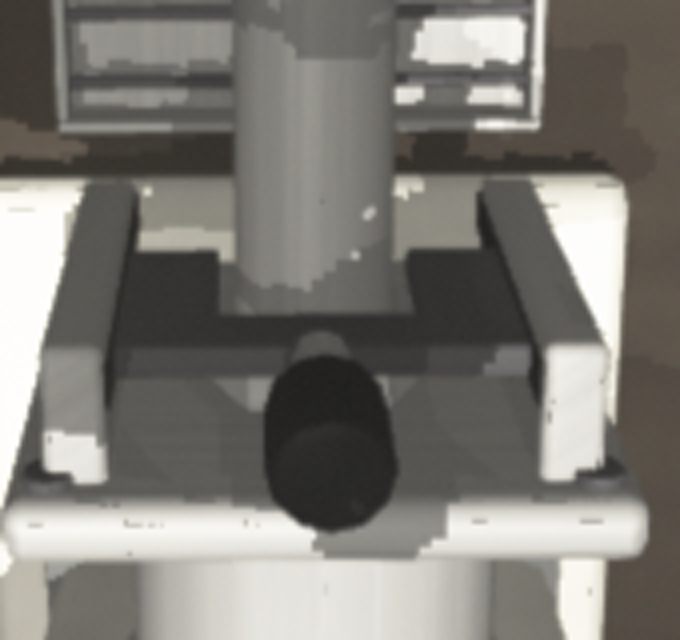

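```bash
python3 -m pendant '[28,9,0,0.005,85, 24,8,0,0,85, 5,2,-10,0,85,0,0,-30,0,85,0,0,-30,0,85,0,0,0,0,85]'
```

```text
time: 2.38
tool_pos: [625.1, -58.8, 189.1]
tcp_rot: [-179.8, 0.0, -174.1]
ft_force: [-1.5, 0.6, -1.9]
finger_gap: 85.1
```

```bash
python3 -m pendant '[1,-5,-8,0,85,0,0,-10,0,85,0,0,-5,0,85,0,0,0,0,85]'
python3 - <<'E'
from h import *
print(sensors.sense()["tool_pos"])
w=viewer.snapshot("wrist"); np.savez("w2.npz",**w); cv2.imwrite("pics/w2.png",w["frame"])
E
```

```text
time: 2.72
tool_pos: [625.1, -62.6, 166.7]
tcp_rot: [-179.8, 0.0, -174.0]
ft_force: [-1.3, -0.1, -0.1]
finger_gap: 84.9
[625.08155856 -62.59130684 166.69884976]
```

View pics/w2.png

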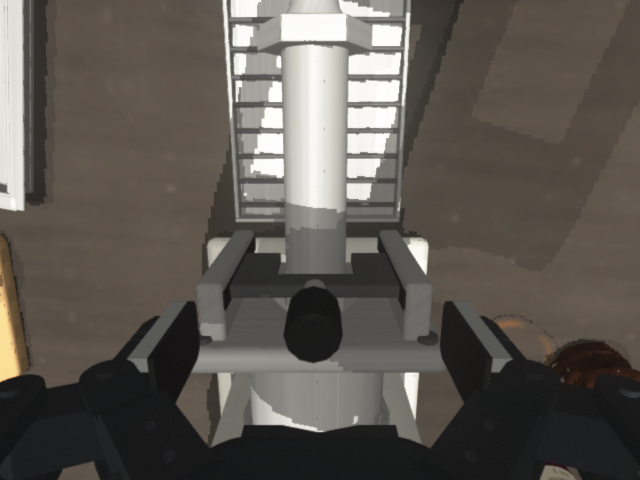

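```bash
python3 -m pendant '[1,-3,-3,0,85,0,0,0,0,60,0,0,0,0,40,0,0,0,0,10,0,0,0,0,10,0,0,0,0,10,0,0,0,0,10,0,0,0,0,10]' 40
```

```text
time: 3.43
tool_pos: [628.7, -64.4, 169.2]
tcp_rot: [-179.9, 0.5, -174.0]
ft_force: [0.9, -6.2, -2.0]
finger_gap: 18.5
```

```bash
python3 -m pendant '[0,0,0,0,10,0,0,0,0,10]'
```

```text
time: 3.6
tool_pos: [628.7, -64.5, 169.2]
tcp_rot: [-179.8, 0.5, -174.0]
ft_force: [0.5, -0.1, -1.1]
finger_gap: 18.3
```

```bash
python3 -m pendant '[0,0,8,0,10,0,0,12,0,10,0,0,12,0,10,0,0,12,0,10,0,0,6,0,10,0,0,2,0,10,0,0,0,0,10]'
python3 - <<'E'
from h import *
w=viewer.snapshot("wrist"); np.savez("w3.npz",**w); cv2.imwrite("pics/w3.png",w["frame"])
E
```

```text
time: 4.18
tool_pos: [627.7, -64.5, 215.9]
tcp_rot: [-180.0, 0.1, -174.0]
ft_force: [2.7, -0.2, 1.0]
finger_gap: 18.0
```

View pics/w3.png

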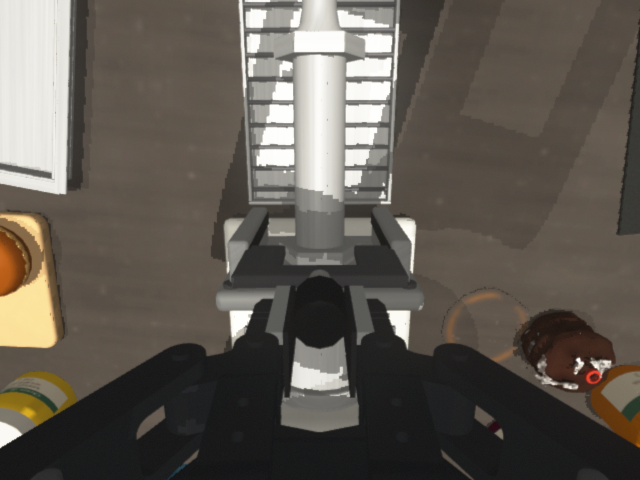

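```bash
python3 -m pendant '[0,0,3,0,10,0,0,1,0,10,0,0,0,0,40,0,0,0,0,85,0,0,0,0,85,0,0,0,0,85]'

```

```text
time: 4.73
tool_pos: [627.2, -64.6, 218.0]
tcp_rot: [180.0, -0.0, -174.0]
ft_force: [0.0, 0.0, -0.5]
finger_gap: 65.8
```

```bash
python3 -m pendant '[0,0,25,0,85,0,0,30,0,85,-20,-2,0,0,85,-30,-3,0,0,85,-18,-2,-15,0,85,0,0,-30,0,85,0,0,-25,0,85,0,0,0,0,85]'
python3 - <<'E'
from h import *
print(sensors.sense()["tool_pos"],sensors.sense()["tcp_rot"])
w=viewer.snapshot("wrist"); np.savez("w4.npz",**w); cv2.imwrite("pics/w4.png",w["frame"])
E
```

```text
time: 5.4
tool_pos: [558.2, -72.3, 213.1]
tcp_rot: [-179.8, 0.7, -174.0]
ft_force: [-0.9, 0.7, -1.3]
finger_gap: 84.9
[558.19080103 -72.26497311 213.06280122] [-179.77634524    0.66879846 -173.97626583]
```

View pics/w4.png

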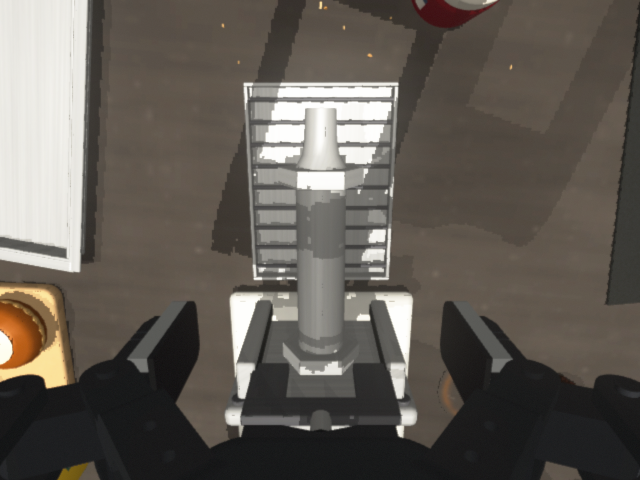

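```bash
python3 - <<'E'
from h import *
w=dict(np.load("w4.npz"))
print("tip",pt(w,321,107,113+5)[:2],"collar tip edge",pt(w,321,168,113+22)[:2],"collar mouth side",pt(w,321,188,114+22)[:2],"mouth hex front edge",pt(w,320,362,137)[:2])
for u,v in((321,120),(321,220),(321,240),(321,300),(320,368)): print(pt(w,u,v))
E
```

```text
tip [485.53032398 -79.59212314] collar tip edge [516.49529372 -76.31852004] collar mouth side [527.03761706 -75.20038923] mouth hex front edge [634.0239454  -64.46184152]
[492.25724709 -78.88209714 123.21069431]
[546.7440966  -73.10336269 128.64874781]
[558.25994706 -71.88205462 129.84232292]
[595.61415224 -67.91810595 130.5679829 ]
[637.37237341 -64.10683631 138.27700359]
```

```bash
python3 -m pendant '[-3,0,-25,0,85,0,0,-30,0,85,0,0,-30,0,85,0,0,-15,0,85,0,0,-5,0,85,0,0,0,0,85]'

```

```text
time: 5.95
tool_pos: [563.8, -73.7, 122.3]
tcp_rot: [-179.4, 1.8, -173.9]
ft_force: [0.1, -0.0, -0.2]
finger_gap: 84.7
```

```bash
python3 -m pendant '[0,0,0,0,85]'; python3 -c "
from h import *
print(sensors.sense())
w=viewer.snapshot('scene'); cv2.imwrite('pics/s5.png',w['frame']); crop(w,200,100,460,300,3,'s5.png')"

```

```text
time: 6.03
tool_pos: [564.7, -73.8, 124.0]
tcp_rot: [-179.4, 1.8, -173.9]
ft_force: [0.5, -1.3, -0.1]
finger_gap: 84.6
{'time': 6.0333, 'joint_pos': array([-1.26125046e+01,  5.28672680e+00,  9.90890563e+01,  1.51616220e-02,
        7.36789726e+01, -1.08671638e+02]), 'qd': array([ 0.04083343, -0.19254755, -1.44340515,  0.08989381,  0.78969806,
        0.02949337]), 'joint_efforts': array([-1.18585987e-02, -5.13465250e+01, -4.64219570e+01,  5.02380608e-04,
       -3.29837278e-01,  6.98139019e-06]), 'tool_pos': array([564.68349511, -73.79013388, 123.97050277]), 'tcp_rot': array([-179.39094718,    1.84753142, -173.93505926]), 'ft_force': array([ 0.52864717, -1.26861695, -0.05086452]), 'wrist_torque': array([ 0.03829193, -0.00399114,  0.03846052]), 'finger_gap': 84.61512867929376}
```

View pics/s5.png

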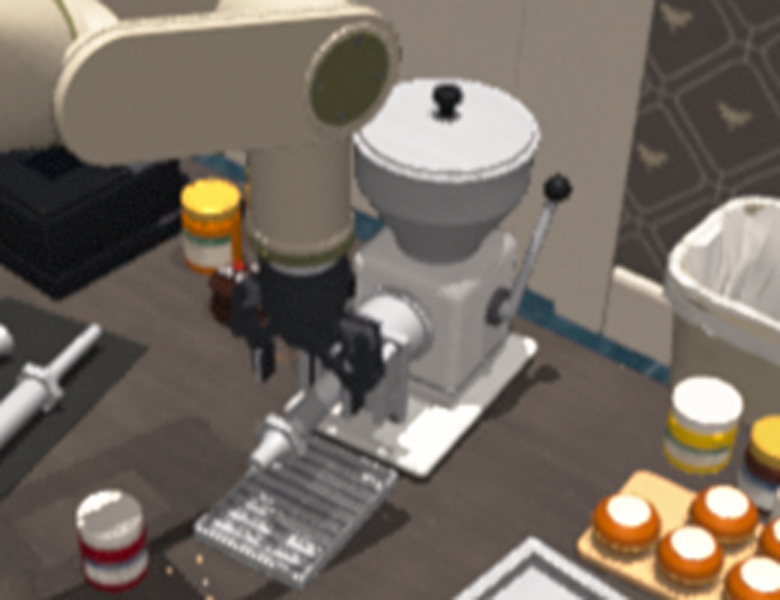

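```bash
python3 -m pendant '[-3,0,-6,0,85,-3,0,-6,0,85,-2,0,-6,0,85,0,0,-5,0,85,0,0,-3,0,85,0,0,0,0,85]'; 

```

```text
time: 6.58
tool_pos: [559.7, -74.7, 102.1]
tcp_rot: [-179.2, 2.4, -173.9]
ft_force: [-0.1, 0.6, 0.4]
finger_gap: 85.1
```

```bash
python3 -m pendant '[-3,2,-4,0,85,-2,0,-3,0,70,0,0,0,0,50,0,0,0,0,20,0,0,0,0,20,0,0,0,0,20,0,0,0,0,20,0,0,0,0,20]' 60; python3 -c "
from h import *
w=viewer.snapshot('wrist'); cv2.imwrite('pics/w5.png',w['frame'])"

```

```text
time: 7.25
tool_pos: [553.6, -72.4, 94.1]
tcp_rot: [-179.2, 2.3, -173.9]
ft_force: [-0.6, -0.3, 0.3]
finger_gap: 28.3
```

View pics/w5.png

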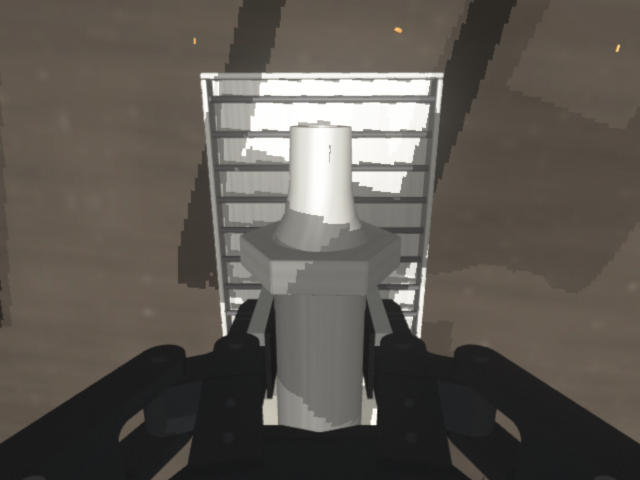

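```bash
python3 -m pendant '[-6,-0.6,0,0,20,-10,-1,0,0,20,-12,-1.3,0,0,20,-12,-1.3,0,0,20,-12,-1.3,0,0,20,-12,-1.3,0,0,20,-12,-1.3,0,0,20,-10,-1,0,0,20,-6,0,0,0,20,0,0,0,0,20]'; python3 -c "
from h import *
print(sensors.sense()['wrist_torque'])
w=viewer.snapshot('wrist'); cv2.imwrite('pics/w6.png',w['frame'])
w=viewer.snapshot('scene'); crop(w,200,100,460,300,3,'s6.png')"

```

```text
time: 8.13
tool_pos: [453.5, -81.3, 91.2]
tcp_rot: [-179.3, 2.1, -173.9]
ft_force: [-0.9, 0.0, -1.5]
finger_gap: 29.0
[ 0.04765413  0.064402   -0.01361736]
```

View pics/w6.png

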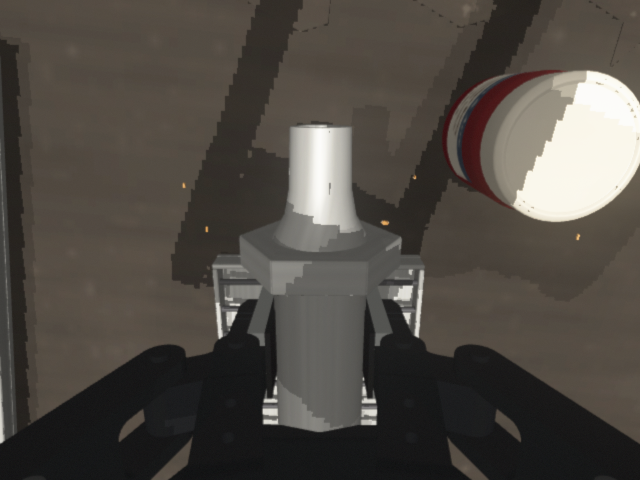

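View pics/s6.png

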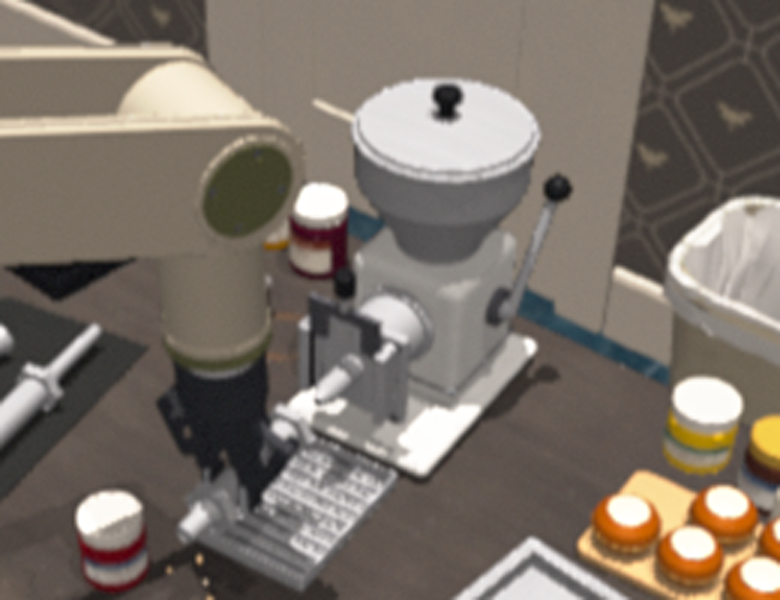

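```bash
python3 - <<'E'
from h import *
s=dict(np.load("top0.npz")); c=dict(np.load("scene0.npz"))
g=cv2.cvtColor(s["frame"],cv2.COLOR_BGR2GRAY)
m=((g>125)*255).astype(np.uint8); m[:225]=0; m[335:]=0; m[:,:360]=0; m[:,452:]=0
m=cv2.morphologyEx(m,cv2.MORPH_CLOSE,np.ones((5,5)))
cn=max(cv2.findContours(m,0,2)[0],key=cv2.contourArea)
h=cv2.convexHull(cn)
q=cv2.approxPolyDP(h,6,True)[:,0]; print(q)
P=np.array([pt(s,u,v,24)[:2] for u,v in h[:,0]],np.float32)
print(cv2.minAreaRect(P)); print([pt(s,*map(float,a),24)[:2].round(0) for a in q])
E
```

```text
[[377 231]
 [440 239]
 [434 324]
 [368 315]]
((496.5409240722656, -358.02093505859375), (200.35678100585938, 280.1568603515625), 84.92317199707031)
[array([ 640., -271.]), array([ 625., -469.]), array([ 351., -443.]), array([ 367., -249.])]
```

```bash
python3 -m pendant '[1,-10,6,0,20,3,-22,6,-0.02,20,4,-30,3,-0.02,20,4,-34,0,-0.02,20,4,-34,0,-0.02,20,4,-34,0,-0.02,20,4,-34,0,-0.02,20,4,-30,0,-0.02,20,4,-22,0,0,20,2,-12,0,0,20,0,-4,0,0,20,0,0,0,0,20]'

```

```text
time: 9.23
tool_pos: [494.6, -371.2, 112.9]
tcp_rot: [-178.9, 2.7, 178.0]
ft_force: [-0.7, -0.3, -1.5]
finger_gap: 28.8
```

```bash
python3 -m pendant '[-2,4,-8,0,20,-2,4,-12,0,20,-2,3,-14,0,20,0,0,-14,0,20,0,0,-12,0,20,0,0,-8,0,20,0,0,-4,0,20,0,0,0,0,20]'; python3 -c "
from h import *
w=viewer.snapshot('wrist'); cv2.imwrite('pics/w7.png',w['frame'])
w=viewer.snapshot('scene'); crop(w,280,200,540,400,3,'s7.png')"

```

```text
time: 9.9
tool_pos: [486.6, -350.6, 32.4]
tcp_rot: [-179.1, 2.5, 178.4]
ft_force: [0.1, -0.1, -2.6]
finger_gap: 28.1
```

View pics/w7.png

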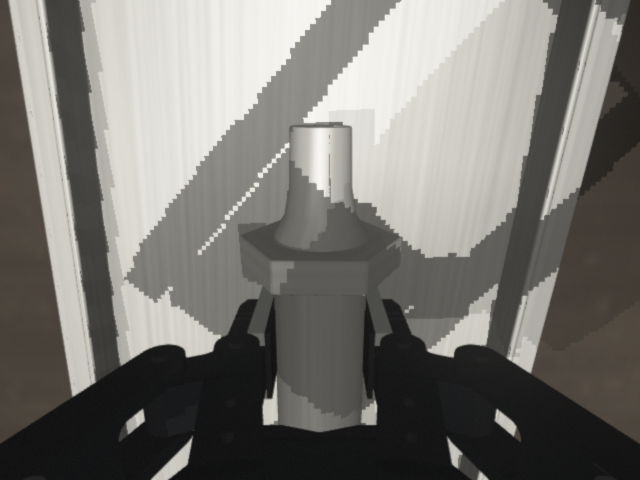

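View pics/s7.png

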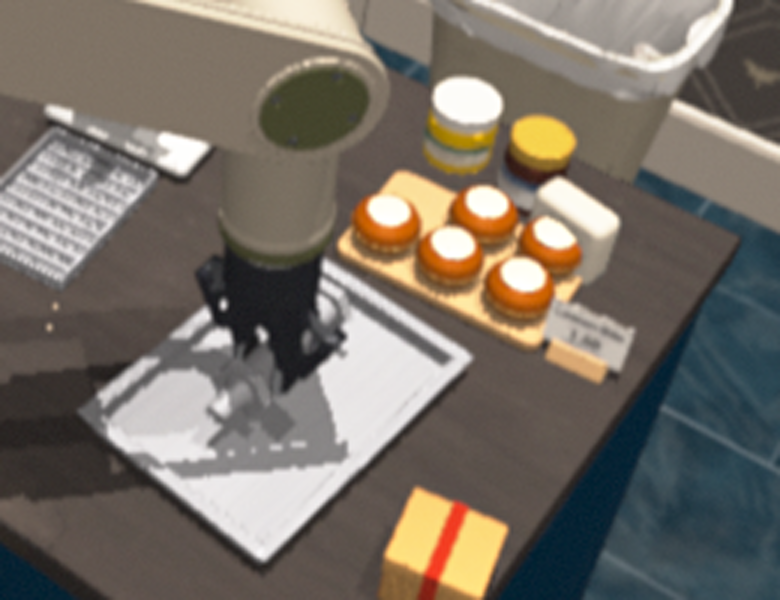

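```bash
python3 -m pendant '[0,-1,-7,0,20,0,-1,-7,0,20,0,0,-5,0,20,0,0,-2,0,20,0,0,0,0,20]'

```

```text
time: 10.42
tool_pos: [489.4, -355.9, 13.9]
tcp_rot: [-178.8, 2.8, 178.4]
ft_force: [0.4, 0.4, -2.6]
finger_gap: 28.5
```

```bash
python3 -m pendant '[0,0,-4,0,20,0,0,-2,0,20,0,0,0,0,20]'; python3 -m pendant '[0,0,-2,0,20,0,0,-1,0,20]'

```

```text
time: 10.67
tool_pos: [489.5, -356.2, 7.5]
tcp_rot: [-178.8, 2.8, 178.3]
ft_force: [0.1, -0.2, -2.7]
finger_gap: 27.9
time: 10.83
tool_pos: [490.4, -356.5, 6.0]
tcp_rot: [-178.8, 2.9, 178.3]
ft_force: [-6.0, 5.0, 11.4]
finger_gap: 28.4
```

```bash
python3 -m pendant '[0,0,1,0,34,0,0,0,0,50,0,0,0,0,85,0,0,0,0,85,0,0,0,0,85,0,0,10,0,85,0,0,25,0,85,0,0,35,0,85,0,0,35,0,85,0,0,0,0,85]'; python3 -c "
from h import *
w=viewer.snapshot('wrist'); cv2.imwrite('pics/w8.png',w['frame'])
w=viewer.snapshot('scene'); crop(w,280,200,540,400,3,'s8.png')"

```

```text
time: 11.67
tool_pos: [488.7, -355.1, 116.5]
tcp_rot: [-178.9, 2.7, 178.3]
ft_force: [0.9, -1.3, 2.8]
finger_gap: 84.9
```

View pics/w8.png

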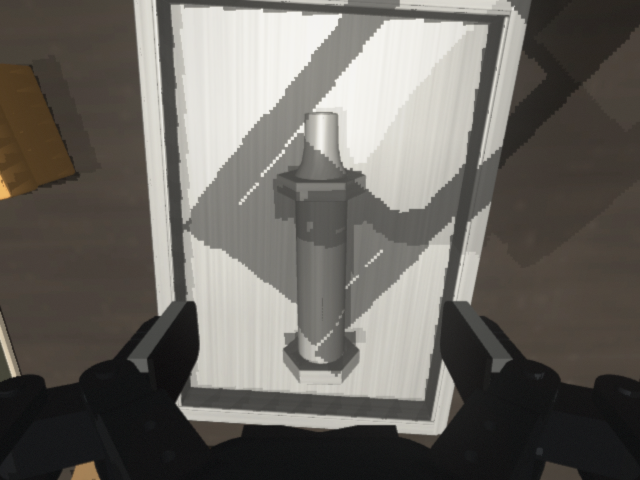

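```bash
python3 -m pendant '[-3,20,8,-0.12,85,-4,24,8,-0.12,85,-4,24,8,-0.12,85,-4,26,8,-0.12,85,-4,26,8,-0.12,85,-4,26,4,-0.12,85,-4,26,0,-0.12,85,-3,26,0,-0.12,85,0,26,0,-0.12,85,0,26,0,-0.12,85,0,26,0,-0.12,85,0,26,0,-0.12,85]'

```

```text
time: 12.77
tool_pos: [444.0, -40.0, 143.0]
tcp_rot: [-178.7, 1.6, 92.7]
ft_force: [0.1, 0.1, -0.5]
finger_gap: 84.9
```

```bash
python3 -m pendant '[1,22,4,-0.12,85,2,22,4,-0.12,85,2,22,4,-0.12,85,2,22,4,-0.12,85,2,22,4,-0.12,85,2,22,4,-0.12,85,2,22,4,-0.12,85,2,22,0,-0.12,85,2,22,0,-0.12,85,0,22,0,-0.12,85,0,18,0,-0.1,85,0,6,0,-0.06,85]'
python3 -m pendant '[0,0,0,0,85]'
python3 -c "
from h import *
print(sensors.sense()['tool_pos'],sensors.sense()['tcp_rot'])
w=viewer.snapshot('wrist'); np.savez('w9.npz',**w); cv2.imwrite('pics/w9.png',w['frame'])"

```

```text
time: 13.77
tool_pos: [449.1, 219.6, 157.1]
tcp_rot: [-177.8, 2.6, 11.3]
ft_force: [0.3, -0.1, 0.1]
finger_gap: 85.3
time: 13.85
tool_pos: [448.0, 220.7, 155.8]
tcp_rot: [-177.8, 2.7, 11.3]
ft_force: [-0.8, -0.2, 0.2]
finger_gap: 84.9
[448.00649857 220.66209905 155.76152156] [-177.76448811    2.69019427   11.2525963 ]
```

View pics/w9.png

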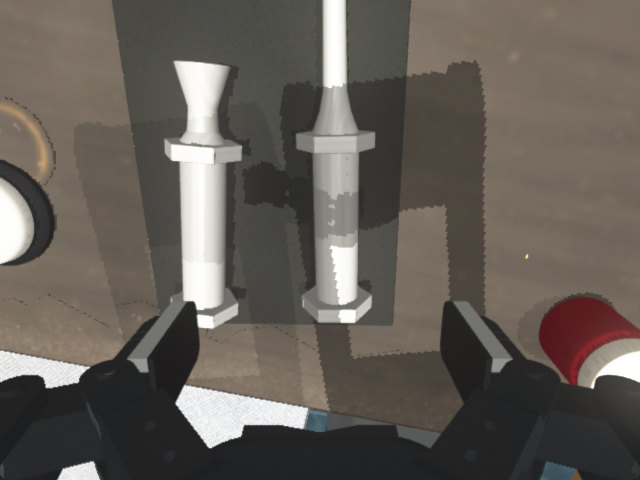

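```bash
python3 - <<'E'
from h import *
w=dict(np.load("w9.npz"))
g=cv2.cvtColor(w["frame"],cv2.COLOR_BGR2GRAY)
for r in (20,60,170,200,230,260,280):
    e=np.abs(np.diff(cv2.GaussianBlur(g,(3,3),0)[r,300:375].astype(int)));print(r,300+np.flatnonzero(e>18))
crop(w,280,110,400,340,3,"w9c.png")
for u,v in((336,170),(336.5,230),(336.5,280),(334,20),(334,60)): print(u,v,pt(w,u,v,25).round(1),pt(w,u,v).round(1))
E
```

```text
20 [321 322 323 324 343 344 345 346]
60 [321 322 323 324 344 345 346]
170 [311 312 357 358]
200 [312 313 357 358]
230 [313 314 357]
260 [314 315 332 333 355 356 357]
280 [314 315 355 356 357]
336 170 [477.6 220.4  25. ] [480.5 221.   41.4]
336.5 230 [437.  211.5  25. ] [442.2 212.6  41.2]
336.5 280 [399.8 203.7  25. ] [407.  205.2  40.5]
334 20 [564.2 239.8  25. ] [563.  239.5  33.1]
334 60 [542.8 235.3  25. ] [542.3 235.2  33.5]
```

View pics/w9c.png

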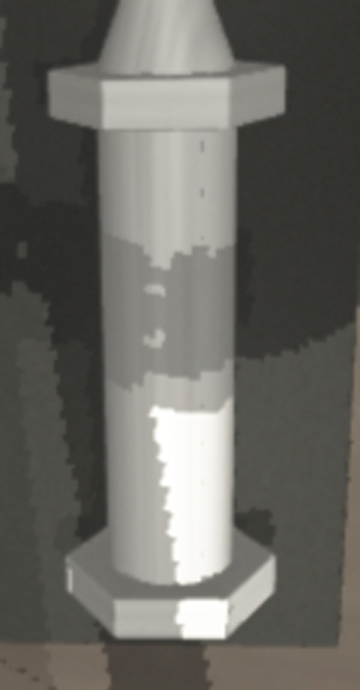

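```bash
python3 - <<'E'
from h import *
w=dict(np.load("w9.npz"))
P=[pt(w,u,v,47)[:2] for u,v in((336.5,322.5),(336.5,310),(335.7,152.5),(335.5,136))]
for p in P: print(p.round(1))
a=np.array([pt(w,334,20,25)[:2],pt(w,334,60,25)[:2],pt(w,335.2,170,25)[:2],pt(w,335.2,200,25)[:2],pt(w,335.2,230,25)[:2],pt(w,335.5,280,25)[:2]])
f=np.polyfit(a[:,0],a[:,1],1); yaw=np.arctan(f[0]); print(a.round(1).tolist(),np.degrees(yaw))
d=np.array([np.cos(yaw),np.sin(yaw)])
for p,k in zip(P,(0,10,115,125)):
    x=(p+d*(88-k))[0]; print("grip",x.round(1),np.polyval(f,x).round(1))
E
```

```text
[378.6 199.2]
[388.1 201.2]
[491.7 223.5]
[501.1 225.6]
[[564.2, 239.8], [542.8, 235.3], [477.5, 220.9], [457.6, 216.7], [436.8, 212.4], [399.7, 204.4]] 12.180445294735158
grip 464.7 218.3
grip 464.4 218.3
grip 465.3 218.5
grip 464.9 218.4
```

```bash
python3 -m pendant '[4,0,-10,0.016,60,4,-1,-16,0,60,4,-1,-18,0,60,4,0,-18,0,60,0,0,-16,0,60,0,0,-14,0,60,0,0,-10,0,60,0,0,-6,0,60,0,0,0,0,60]'

```

```text
time: 14.65
tool_pos: [463.4, 210.0, 35.2]
tcp_rot: [-177.9, 3.0, 13.6]
ft_force: [-1.0, -0.1, 0.3]
finger_gap: 60.1
```

```bash
python3 -m pendant '[0,4,0,-0.01,60,0,3,0,-0.01,60,0,1,0,0,60,0,0,0,0,60]'
python3 -c "
from h import *
w=viewer.snapshot('wrist'); np.savez('w10.npz',**w); cv2.imwrite('pics/w10.png',w['frame'])"

```

```text
time: 14.98
tool_pos: [464.5, 218.5, 36.6]
tcp_rot: [-177.9, 2.9, 12.4]
ft_force: [-0.1, 0.3, -0.7]
finger_gap: 59.3
```

View pics/w10.png

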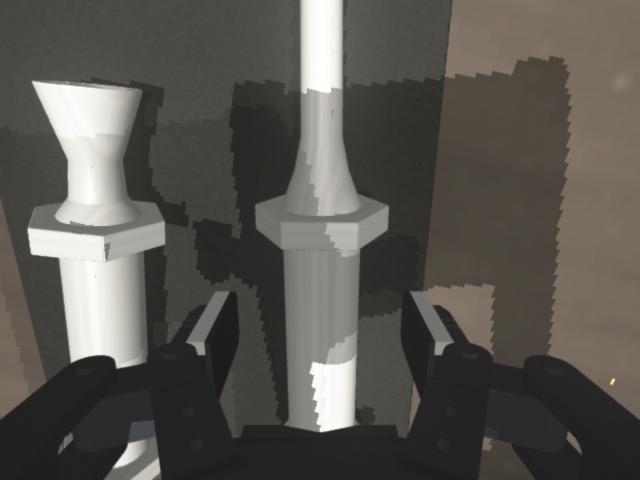

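```bash
python3 -m pendant '[0,0,-6,0,60,0,0.5,-8,0,60,0,0.5,-7,0,60,0,0.5,-4,0,60,0,0,-2,0,60,0,0,0,0,60]'

```

```text
time: 15.53
tool_pos: [465.6, 220.8, 8.2]
tcp_rot: [-177.9, 2.7, 12.4]
ft_force: [0.1, 0.1, -0.4]
finger_gap: 60.2
```

```bash
python3 -m pendant '[-2,-2,0,0,60,0,0,-1,0,50,0,0,0,0,40,0,0,0,0,20,0,0,0,0,20,0,0,0,0,20,0,0,0,0,20,0,0,0,0,20]' 80

```

```text
time: 16.2
tool_pos: [463.1, 218.4, 7.0]
tcp_rot: [-177.9, 2.7, 12.4]
ft_force: [-1.0, 0.2, -1.7]
finger_gap: 27.9
```

```bash
python3 -m pendant '[0,0,4,0,20,0,0,10,0,20,0,0,18,0,20,0,0,25,0,20,0,0,25,0,20,0,0,25,0,20,0,0,25,0,20,0,0,18,0,20,0,0,8,0,20,0,0,0,0,20]'
python3 -c "
from h import *
print(sensors.sense()['wrist_torque'])
w=viewer.snapshot('wrist'); np.savez('w11.npz',**w); cv2.imwrite('pics/w11.png',w['frame'])"

```

```text
time: 17.03
tool_pos: [458.9, 216.9, 176.0]
tcp_rot: [-177.9, 3.0, 12.4]
ft_force: [-0.1, -0.7, -2.9]
finger_gap: 28.1
[-0.03081213 -0.04501646 -0.00041261]
```

View pics/w11.png

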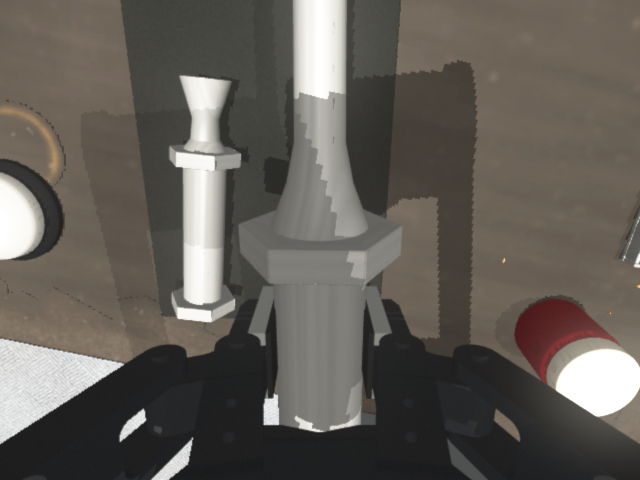

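```bash
python3 -m pendant '[0,-4,0,0.06,20,0,-8,0,0.12,20,0,-12,0,0.12,20,0,-12,0,0.12,20,0,-12,0,0.12,20,0,-12,0,0.12,20,0,-12,0,0.12,20,0,-12,0,0.12,20,0,-12,0,0.12,20,0,-12,0,0.12,20,0,-12,0,0.12,20,0,-12,0,0.12,20]'

```

```text
time: 18.08
tool_pos: [446.7, 78.7, 153.6]
tcp_rot: [-176.5, 4.0, 94.6]
ft_force: [-0.1, -1.7, -2.1]
finger_gap: 28.1
```

```bash
python3 -m pendant '[0,-12,3,0.12,20,0,-12,3,0.12,20,0,-12,3,0.12,20,0,-12,3,0.12,20,0,-12,3,0.12,20,0,-12,3,0.12,20,0,-12,3,0.12,20,0,-12,3,0.12,20,0,-12,3,0.12,20,0,-12,3,0.12,20,0,-12,3,0.12,20,0,-12,3,0.12,20]'

```

```text
time: 19.08
tool_pos: [431.2, -70.9, 165.5]
tcp_rot: [-175.3, 2.5, -179.4]
ft_force: [0.4, 0.6, -2.1]
finger_gap: 27.6
```

```bash
python3 -m pendant '[0,-3,-4,0.05,20,0,-3,-8,0.03,20,0,-3,-8,0.01,20,0,-2,-8,0,20,0,0,-5,0,20,0,0,0,0,20]'
python3 -c "
from h import *
print(sensors.sense()['tool_pos'],sensors.sense()['tcp_rot'])
w=viewer.snapshot('wrist'); np.savez('w12.npz',**w); cv2.imwrite('pics/w12.png',w['frame'])
w=viewer.snapshot('scene'); np.savez('s12.npz',**w);crop(w,200,120,460,320,3,'s12.png')
w=viewer.snapshot('top'); np.savez('t12.npz',**w);crop(w,250,150,410,350,3,'t12.png')"

```

```text
time: 19.58
tool_pos: [425.9, -83.8, 122.6]
tcp_rot: [-175.5, 1.9, -173.8]
ft_force: [-0.1, -0.2, -2.3]
finger_gap: 27.7
[425.89098238 -83.77041132 122.58334105] [-175.4762284     1.85437934 -173.82200711]
```

View pics/w12.png

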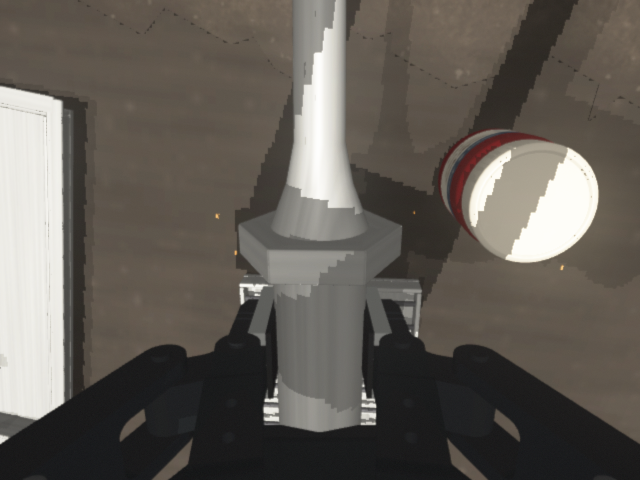

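View pics/s12.png

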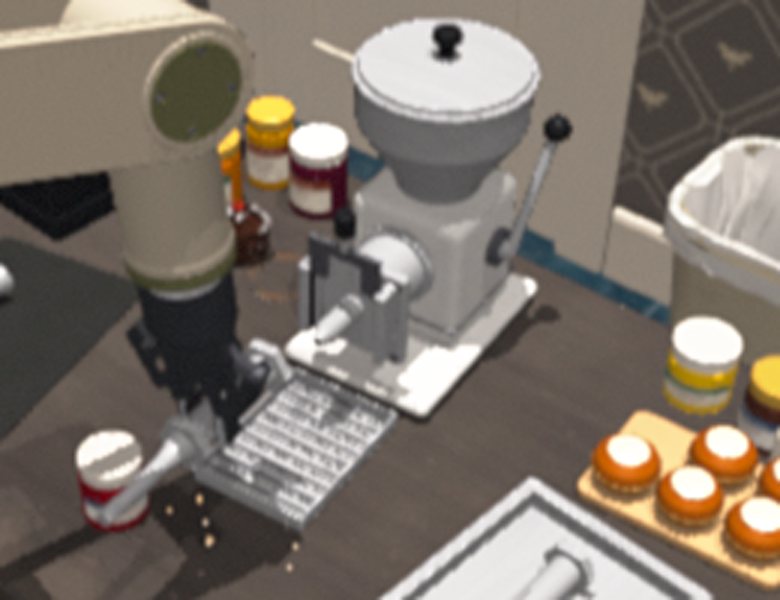

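View pics/t12.png

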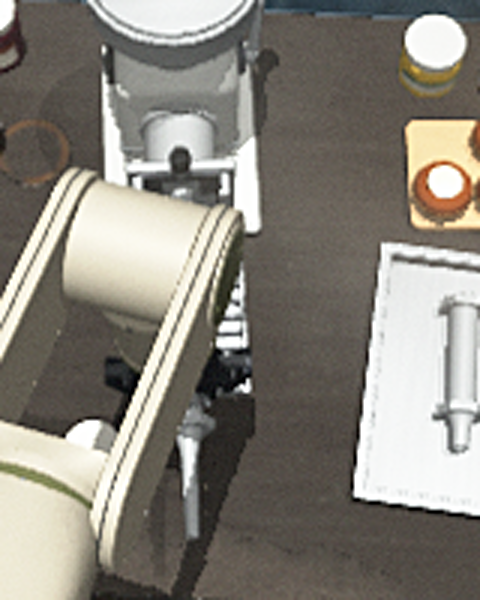

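```bash
cat >> h.py <<'E'
from scipy.spatial.transform import Rotation as Rn
def noz():
    s=sensors.sense(); p=s["tool_pos"]; r=s["tcp_rot"]
    R=Rn.from_euler("xyz",r,degrees=True).as_matrix()
    G=p-18.2*R[:,2]
    xt=R@Rn.from_euler("y",0,degrees=True).as_matrix()[:,0]
    # nozzle axis (towards tip) in tool frame: level at pitch 2.7
    a=Rn.from_euler("xyz",[-177.9,2.7,12.4],degrees=True).as_matrix().T@np.array([np.cos(np.radians(12.3)),np.sin(np.radians(12.3)),0])
    ax=R@a; M=G-88*ax
    y=np.radians(6.0); F=np.array([642.5,-63.0,115.0]); ex=np.array([np.cos(y),np.sin(y),0]); ey=np.array([-np.sin(y),np.cos(y),0])
    f=lambda q:np.round([(q-F)@ex,(q-F)@ey,q[2]-115],1)
    print("t",s["time"],"tcp",p.round(1),r.round(2),"F",s["ft_force"].round(1),"gap",round(s["finger_gap"],1))
    print("mouth in spigot",f(M),"grip",f(G),"tip",f(G+137*ax),"yaw err",round(np.degrees(np.arctan2(-ax[1],-ax[0]))-6,2),"tip-up",round(np.degrees(ax[2]),2))
E
python3 -c "
from h import *
noz()"
```

```text
t 19.7333 tcp [427.1 -83.9 124.7] [-175.41    2.01 -173.76] F [-0.3 -0.1 -1.9] gap 27.6
mouth in spigot [-129.     3.2   26.7] grip [-217.     3.2   27.8] tip [-354.     3.1   29.4] yaw err 0.02 tip-up 0.69
```

```bash
python3 -m pendant '[5,0,-6,0,20,8,0,-7,0,20,8,0,-6,0,20,8,0,-5,0,20,6,0,-2,0,20,3,0,0,0,20,0,0,0,0,20]'
python3 -c "
from h import *
noz()
w=viewer.snapshot('scene'); np.savez('s13.npz',**w);crop(w,240,160,400,300,5,'s13.png')"
```

```text
time: 20.32
tool_pos: [471.9, -83.3, 100.1]
tcp_rot: [-175.3, 2.5, -173.7]
ft_force: [1.3, 0.2, -2.3]
finger_gap: 27.9
t 20.3167 tcp [471.9 -83.3 100.1] [-175.26    2.47 -173.72] F [ 1.3  0.2 -2.3] gap 27.9
mouth in spigot [-84.6  -0.7   2.9] grip [-172.6   -0.8    3.2] tip [-309.6   -1.     3.8] yaw err 0.06 tip-up 0.23
```

View pics/s13.png

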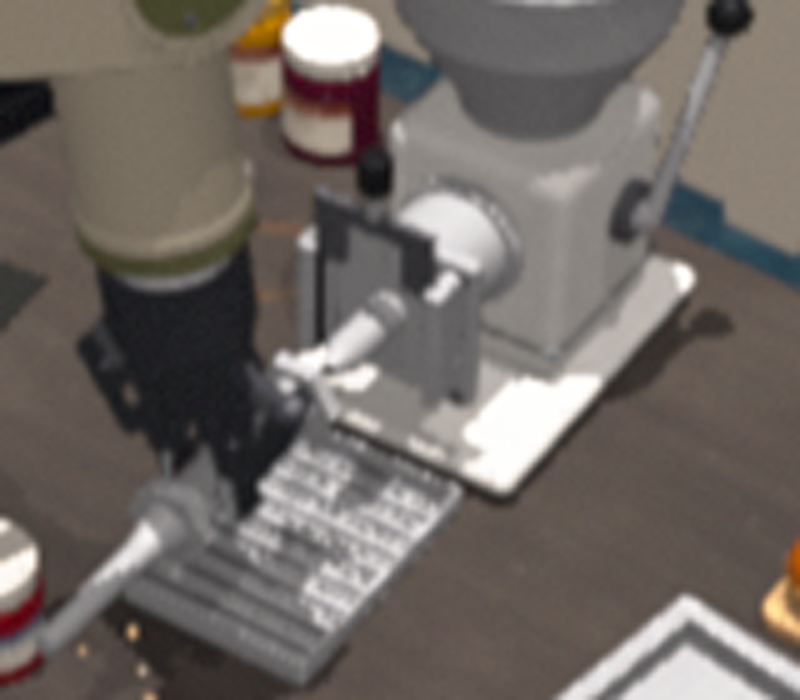

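```bash
python3 -m pendant '[2,1,-2,0,20,5,0.6,-1,0,20,6,0.6,0,0,20,5,0.5,0,0,20,2,0.2,0,0,20,0,0,0,0,20]'
python3 -c "
from h import *
noz()
w=viewer.snapshot('scene'); np.savez('s14.npz',**w);crop(w,240,160,400,300,5,'s14.png')"
```

```text
time: 20.87
tool_pos: [493.9, -80.1, 98.1]
tcp_rot: [-175.2, 2.6, -173.7]
ft_force: [-0.7, 0.7, -1.8]
finger_gap: 28.1
t 20.8667 tcp [493.9 -80.1  98.1] [-175.23    2.57 -173.74] F [-0.7  0.7 -1.8] gap 28.1
mouth in spigot [-62.4   0.    1. ] grip [-150.4   -0.     1.2] tip [-2.874e+02 -1.000e-01  1.500e+00] yaw err 0.04 tip-up 0.13
```

View pics/s14.png

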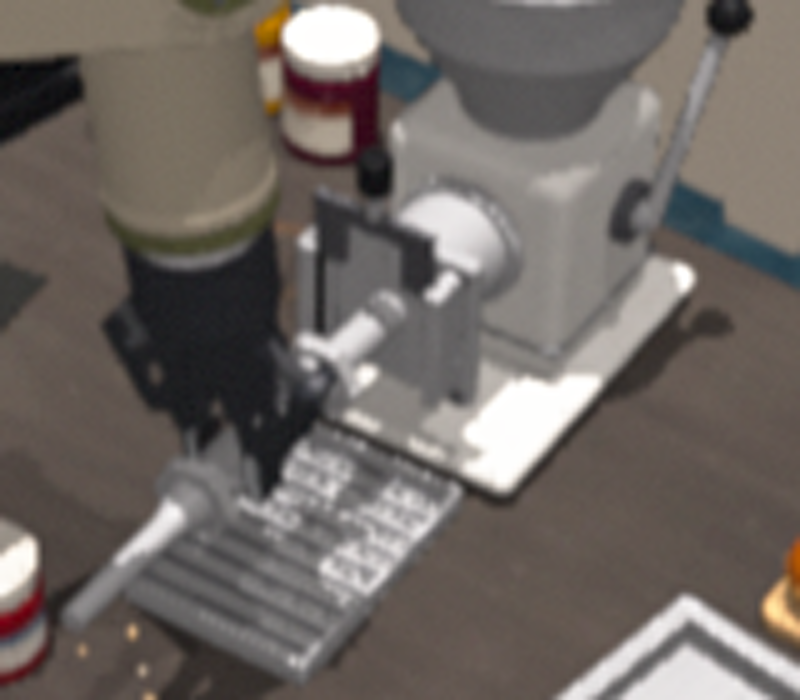

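```bash
python3 -m pendant '[4,0.4,-0.5,0,20,4,0.4,-0.3,0,20,4,0.4,0,0,20,3,0.3,0,0,20,0,0,0,0,20]'
python3 -c "
from h import *
noz()"
```

```text
time: 21.33
tool_pos: [510.1, -78.6, 97.2]
tcp_rot: [-175.2, 2.6, -173.7]
ft_force: [-1.0, 0.7, -2.1]
finger_gap: 27.9
t 21.3333 tcp [510.1 -78.6  97.2] [-175.23    2.56 -173.75] F [-1.   0.7 -2.1] gap 27.9
mouth in spigot [-46.2  -0.1   0.1] grip [-1.342e+02 -1.000e-01  3.000e-01] tip [-2.712e+02 -2.000e-01  6.000e-01] yaw err 0.03 tip-up 0.14
```

```bash
python3 -m pendant '[4,0.4,0,0,20,4,0.4,0,0,20,4,0.4,0,0,20,4,0.4,0,0,20,3,0.3,0,0,20,0,0,0,0,20]'
python3 -c "
from h import *
noz()"
```

```text
time: 21.83
tool_pos: [531.3, -76.4, 97.1]
tcp_rot: [-175.2, 2.6, -173.7]
ft_force: [-0.2, 0.7, -2.5]
finger_gap: 28.2
t 21.8333 tcp [531.3 -76.4  97.1] [-175.23    2.56 -173.74] F [-0.2  0.7 -2.5] gap 28.2
mouth in spigot [-24.8  -0.2   0. ] grip [-112.8   -0.2    0.2] tip [-249.8   -0.3    0.5] yaw err 0.03 tip-up 0.14
```

```bash
python3 -m pendant '[4,0.4,0,0,20,4,0.4,0,0,20,4,0.4,0,0,20,3,0.3,0,0,20,2,0.2,0,0,20,0,0,0,0,20]'
python3 -c "
from h import *
noz()"
```

```text
time: 22.33
tool_pos: [550.2, -74.5, 96.9]
tcp_rot: [-175.2, 2.5, -173.7]
ft_force: [-0.5, -1.2, -0.8]
finger_gap: 28.1
t 22.3333 tcp [550.2 -74.5  96.9] [-175.23    2.54 -173.74] F [-0.5 -1.2 -0.8] gap 28.1
mouth in spigot [-5.9 -0.2 -0.2] grip [-93.9  -0.3   0.1] tip [-230.9   -0.4    0.4] yaw err 0.03 tip-up 0.15
```

Push gently until the seat gives a reaction.

```bash
python3 -m pendant '[2,0.2,0,0,20,2,0.2,0,0,20,1,0.1,0,0,20]'; python3 -m pendant '[1.5,0.2,0,0,20,1.5,0.2,0,0,20]'; python3 -m pendant '[1.5,0.2,0,0,20,1.5,0.2,0,0,20]';
python3 -c "
from h import *
noz()"
```

```text
time: 22.58
tool_pos: [555.4, -74.0, 96.8]
tcp_rot: [-175.2, 2.5, -173.7]
ft_force: [-0.4, 0.3, -1.0]
finger_gap: 28.0
time: 22.75
tool_pos: [558.1, -73.6, 96.6]
tcp_rot: [-175.2, 2.4, -173.7]
ft_force: [-7.8, -1.8, -1.8]
finger_gap: 27.7
time: 22.92
tool_pos: [557.9, -73.7, 95.8]
tcp_rot: [-175.3, 2.0, -173.8]
ft_force: [-13.8, -0.5, 10.3]
finger_gap: 27.5
t 22.9167 tcp [557.9 -73.7  95.8] [-175.26    2.   -173.78] F [-13.8  -0.5  10.3] gap 27.5
mouth in spigot [ 2.2 -0.3 -2.1] grip [-85.8  -0.3  -1.1] tip [-2.228e+02 -2.000e-01  6.000e-01] yaw err -0.01 tip-up 0.69
```

```bash
python3 -m pendant '[1.5,0.2,0.5,0,20,1,0.1,0.5,0,20,0,0,0,0,20]'
python3 -m pendant '[0,0,0,0,36,0,0,0,0,50,0,0,0,0,70,0,0,0,0,85,0,0,0,0,85]'
python3 -c "
from h import *
noz()
w=viewer.snapshot('wrist'); cv2.imwrite('pics/w15.png',w['frame'])
w=viewer.snapshot('scene'); np.savez('s15.npz',**w);crop(w,240,160,400,300,5,'s15.png')"
```

```text
time: 23.17
tool_pos: [557.7, -73.6, 96.6]
tcp_rot: [-175.3, 1.6, -173.8]
ft_force: [-0.1, 0.3, 0.2]
finger_gap: 27.4
time: 23.58
tool_pos: [559.7, -73.8, 98.1]
tcp_rot: [-175.2, 1.9, -173.8]
ft_force: [-0.1, -0.8, -0.4]
finger_gap: 81.8
t 23.5833 tcp [559.7 -73.8  98.1] [-175.22    1.86 -173.8 ] F [-0.1 -0.8 -0.4] gap 81.8
mouth in spigot [ 3.9 -0.7 -0.1] grip [-84.1  -0.6   1.2] tip [-221.1   -0.5    3.2] yaw err -0.03 tip-up 0.84
```

View pics/s15.png

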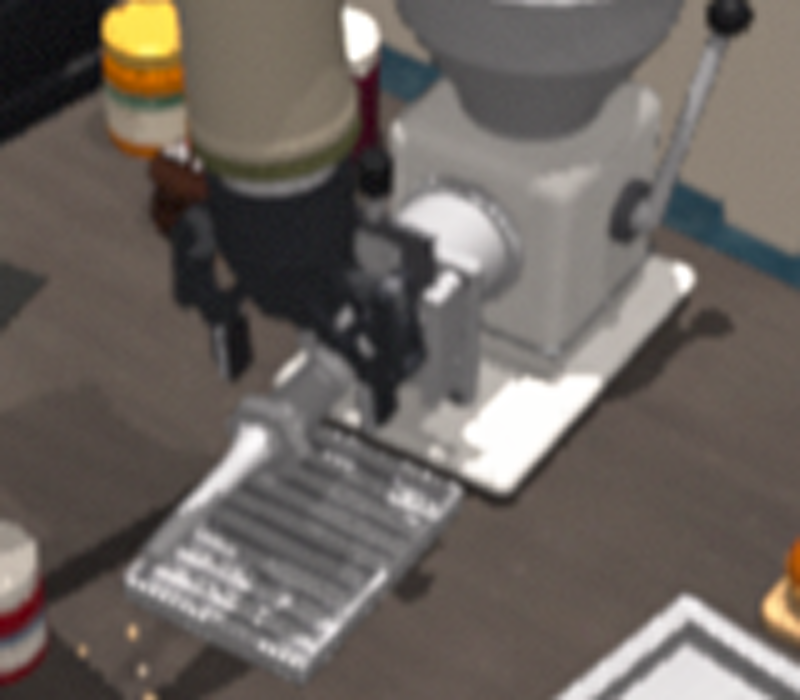

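View pics/w15.png

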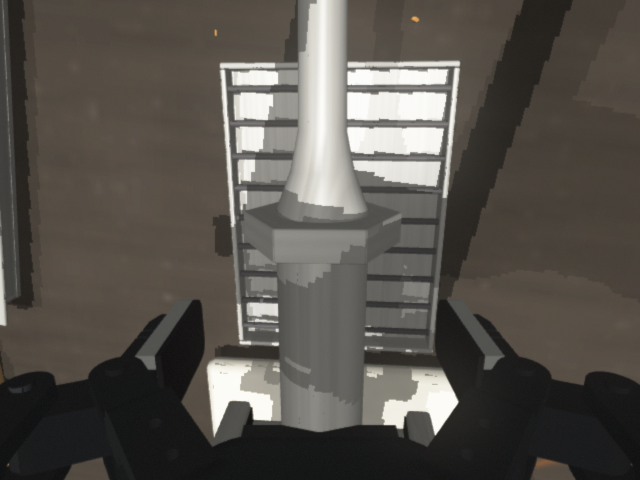

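```bash
python3 -m pendant '[-3,0,6,0,85,0,0,20,0,85,0,0,30,0,85,0,0,35,0,85,0,0,35,0,85,0,0,30,0,40,0,0,20,0,0,0,0,5,0,0,0,0,0,0,0]'
python3 -c "
from h import *
w=viewer.snapshot('wrist'); np.savez('w16.npz',**w);cv2.imwrite('pics/w16.png',w['frame'])"
```

```text
time: 24.43
tool_pos: [550.0, -72.9, 287.3]
tcp_rot: [-175.3, 1.6, -173.8]
ft_force: [0.9, 0.1, 0.5]
finger_gap: 38.2
```

View pics/w16.png

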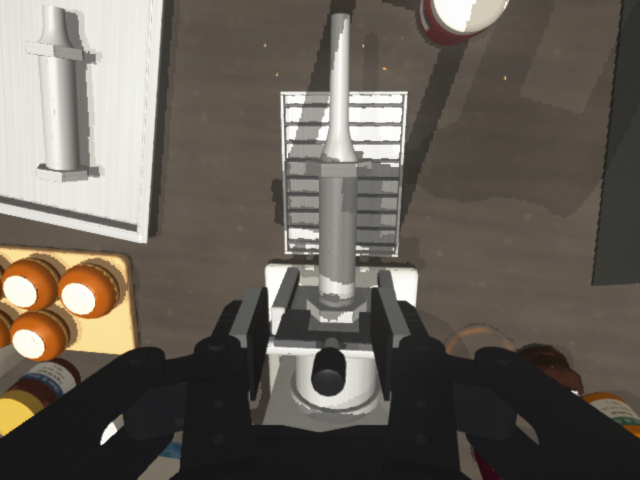

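```bash
python3 -m pendant '[15,1.5,0,0,0,22,2,0,0,0,22,2,-4,0,0,12,1.5,-8,0,0,3,0,-8,0,0,0,0,-4,0,0,0,0,0,0,0]'
python3 -c "
from h import *
w=viewer.snapshot('wrist'); np.savez('w17.npz',**w);cv2.imwrite('pics/w17.png',w['frame'])"
```

```text
time: 25.07
tool_pos: [620.8, -64.9, 246.9]
tcp_rot: [-175.6, 0.5, -173.8]
ft_force: [-0.1, 0.5, -0.2]
finger_gap: -0.2
```

View pics/w17.png

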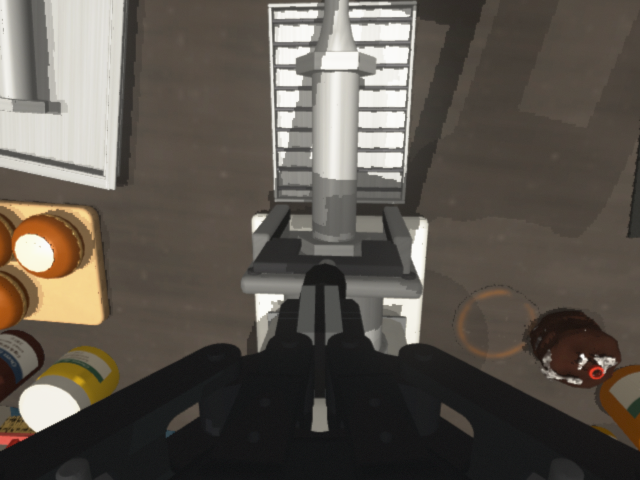

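```bash
python3 -m pendant '[3,0,-4,0,0,2,0,-5,0,0,1,0,-5,0,0,0,0,-5,0,0,0,0,-5,0,0,0,0,-5,0,0]'
python3 -m pendant '[0,0,-5,0,0,0,0,-5,0,0,0,0,-5,0,0]'
```

```text
time: 25.62
tool_pos: [626.0, -65.3, 218.6]
tcp_rot: [-175.5, 0.7, -173.9]
ft_force: [-0.9, 1.7, 1.9]
finger_gap: -0.2
time: 25.87
tool_pos: [626.0, -65.4, 202.7]
tcp_rot: [-175.5, 0.8, -173.9]
ft_force: [-0.1, -0.2, 2.5]
finger_gap: 0.3
```

```bash
python3 -m pendant '[0,0,-4,0,0,0,0,-4,0,0,0,0,-4,0,0]'
python3 -m pendant '[0,0,-3,0,0,0,0,-2,0,0]';python3 -m pendant '[0,0,-2,0,0,0,0,-2,0,0]'
```

```text
time: 26.12
tool_pos: [626.0, -65.3, 189.1]
tcp_rot: [-175.5, 0.8, -173.9]
ft_force: [-1.5, 0.5, 2.3]
finger_gap: -0.3
time: 26.28
tool_pos: [626.3, -65.3, 185.0]
tcp_rot: [-175.5, 0.8, -173.9]
ft_force: [-10.9, 2.4, 24.8]
finger_gap: -0.1
time: 26.45
tool_pos: [626.3, -65.4, 185.2]
tcp_rot: [-175.5, 0.9, -173.9]
ft_force: [-8.3, 1.5, 13.5]
finger_gap: -0.0
```

```bash
python3 -m pendant '[0,0,-1.5,0,0,0,0,0,0,0,0,0,6,0,0,0,0,20,0,0,0,0,25,0,0,-15,0,25,0,0,-30,-3,10,0,0,-35,-4,0,0,0,-35,-4,0,0,0,-25,-2,0,0,0,-10,0,0,0,0,0,0,0,0,0]'
python3 -c "
from h import *
w=viewer.snapshot('wrist'); np.savez('w18.npz',**w);cv2.imwrite('pics/w18.png',w['frame'])
w=viewer.snapshot('scene'); np.savez('s18.npz',**w);cv2.imwrite('pics/s18.png',w['frame'])
w=viewer.snapshot('top'); np.savez('t18.npz',**w);cv2.imwrite('pics/t18.png',w['frame'])"
```

```text
time: 27.45
tool_pos: [470.8, -79.0, 274.2]
tcp_rot: [-175.3, 1.0, -173.8]
ft_force: [-0.0, 0.2, 0.3]
finger_gap: 0.4
```

View pics/w18.png

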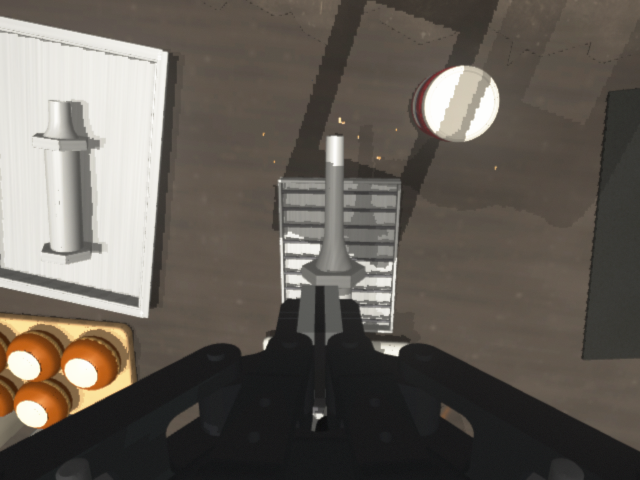

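View pics/s18.png

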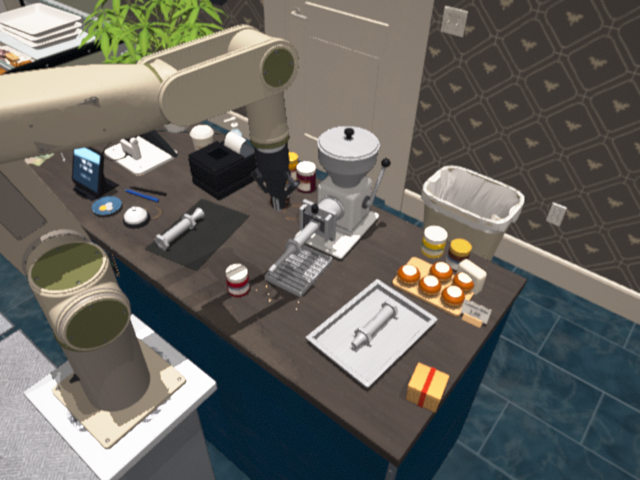

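View pics/t18.png

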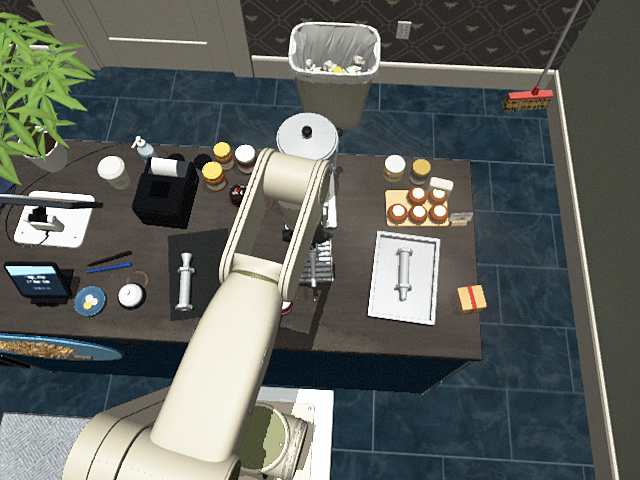

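```bash
python3 - <<'E'
from h import *
w=dict(np.load("w18.npz")); c=dict(np.load("s18.npz"))
for z in (107,112,120): print(pt(w,334,135,z).round(1))
print(pt(w,334,140).round(1),pt(w,334,160).round(1),pt(w,334,220).round(1))
crop(c,285,190,345,250,10,"s19.png")
n=lambda p:np.array(p)
a=pt(w,334,145,110);b=pt(w,334,220,110); print(np.degrees(np.arctan2(b[1]-a[1],b[0]-a[0])))
E
```

```text
[418.7 -87.7 107. ]
[418.4 -87.5 112. ]
[417.8 -87.2 120. ]
[421.6 -87.  115. ] [435.7 -85.3 115. ] [479.8 -80.1 117.2]
6.652482641253491
```

View pics/s19.png

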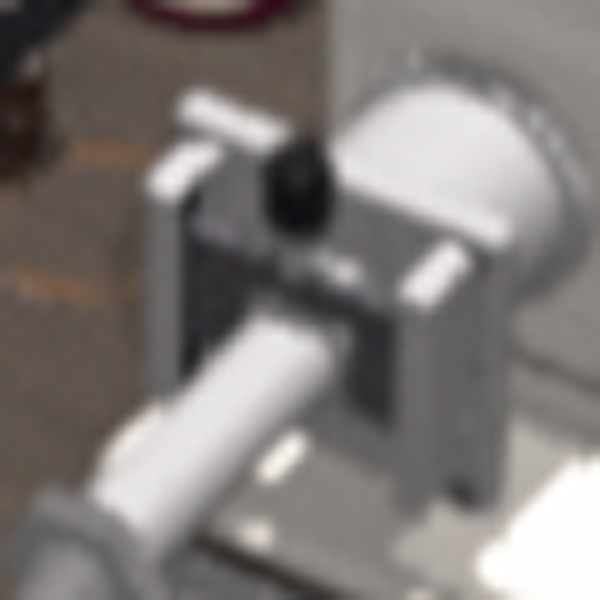

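```bash
python3 -c "
from bench import job
print(job.hand_in())"
```

```text
the job is handed in; nothing more can be done
None
```

The filler now has its long nozzle on and locked. I handed the job in at about 27.6 s of the 72 s allowed. No verdict came back, so what follows is from my own checks.

**What I did**
- I pulled the keeper up by its knob and drew the short nozzle off the spigot, then lowered it into the pan until it touched the floor and released it.
- I picked the long nozzle off the mat, turned it end for end and slid it on until it pushed back with about 14 N.
- I pressed the keeper down from above until it stopped hard with the knob's top at z = 185 mm, its stated height when fully down.

**Last checks**
- **Long nozzle:** I measured its tip at about (418.5, −87.5) mm, and the expected position when fully home is (418.7, −86.5) mm. Its axis is within about 0.7° of the spigot's.
- **Keeper:** the knob and fork look as they did at the start, when the keeper was down; the knob is about one pixel lower in the scene picture.
- **Short nozzle:** it lies flat near the middle of the pan, both ends inside the rim.
- **Everything else:** the wide nozzle, jar and gift box look unmoved in the pictures. The arm hides part of the cookie pack, and I did not measure any of them.
- **Robot:** it is clear of everything, and the last force reading was about 0 N.

**What was off**
- **Tool tilt:** it drifted up to about 5° during the moves. That was mostly roll about the nozzle's own axis, so the fit was not affected.
- **Camera agreement:** in the first measurements the overhead and scene cameras disagreed by up to about 5 mm. I relied on the wrist camera for the grasps and used the scene camera to check the insertion.

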